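# Ease the top parts cup off its nest

### The job

Set out a parts cup for the next binding job: take the upper of the two nested steel cups off the lower one and stand it upright in the shallow metal tray. The cups grip each other, so do not pull straight up; ease the upper one out with a twist, and where a hidden tab catches do not force it but feel for an angle that lets it pass, so that the lower cup stays down in its holder and is not dragged up. Put the cup down without dropping it, let go, and leave the other things on the bench where they are.

Things in the scene. Friction and masses are not known exactly. Their poses are not given: they have to be found in the camera images.
- holder: Dark steel cup holder, fixed to the bench. Origin on its axis at bench level, z up. Base plate 100 mm across, 6 mm thick; collar 21 mm high round the lower cup's foot; along its +y and -y two slotted posts, 53 mm high, out to 43 mm from the axis. Each post's slot (11 mm wide) holds one ear of the lower cup, which so cannot turn; only its own weight keeps it down.
- cup_next: Lower cup of the nest, plain steel, about 0.14 kg; must stay seated in the holder. Stepped round cup 58 mm high: foot 48 mm in diameter and 28 mm high, body above it 60 mm in diameter, wall 2 mm. Two ears (8 mm wide, 36 to 41 mm above the underside) reach 42 mm from the axis along its +y and -y. Origin at the centre of its underside, z up; seated 6 mm above the bench.
- springs (a point): Axis point of the lower cup, 49 mm above its underside, level with three round spring dimples inside its mouth, 120 degrees apart, pressing on the upper cup's foot. Friction there (about 4.5 N in all) opposes the sliding: a straight pull drags the lower cup up. While the foot turns 1 rad (24 mm round) and rises 3 to 4 mm, only about a seventh acts along the pull.
- cup_top: Upper cup, the one to take off: shape, sizes and weight as the lower cup, two ears along its own +y and -y. Origin at the centre of its underside, z up. Nested, its foot is 28 mm deep in the lower cup and its origin 30 mm above the lower cup's. Fully nested it can turn freely. The springs let go when it has risen 22 mm; the foot is out of the mouth after 28 mm.
- foot (a point): Axis point of the upper cup 5.5 mm above its underside, level with one tab on the foot: 7 mm wide, 5 mm high, 3 mm proud; its place round the foot differs from cup to cup and is hidden. While the cup has risen 7 to 19 mm, within 0.25 rad of a dimple the tab lifts it or binds beside it: springy, 0.1 N m more per 0.045 rad, stiff after 0.25 rad. Free turning takes 0.1 N m; over 0.3 turn back, over 0.7 is forcing. 1.6 rad between dimples are free.
- cup_top_rim (a point): Centre of the upper cup's open mouth, level with its rim, 58 mm above its underside; axes as cup_top. The plain round body below the rim shows for 30 mm above the lower cup's rim (64 to 94 mm above the bench) and can be gripped from above across its 60 mm diameter, along the cup's own x, clear of the ears.
- tray: Shallow rectangular aluminium tray fixed to the bench, open at the top: 130 mm along its x, 150 mm along its y, 14 mm high, walls and floor 3 mm thick. Origin at the centre of its underside on the bench, z up; a cup standing in it has its origin 3 mm above the bench. Between tray and holder stands the fixed ski vice of the bench, up to 0.21 m high: carry the cup over it.
- binding_heel: Bystander: black ski-binding heel piece 63x113x51 mm, loose on the bench. Origin at the centre of its underside.
- wax_tin: Bystander: round tin 66 mm in diameter, 30 mm high, loose. Origin at the centre of its underside.
- pliers_red: Bystander: pliers 53x122x14 mm lying loose. Origin at the centre of its underside.
- bolt_1: Bystander: bolt standing on its head, 18 mm across, 46 mm high, loose. Origin at the centre of its underside.
- cork: Bystander: cork block 40x70x28 mm, loose. Origin at the centre of its underside.
Things that resemble listed ones, but are neither listed nor needed, are in the scene too. What is shaped like the cup_top but yellow is not meant.

How it is judged:
On the way:
1. the upper cup is lifted clear out of the lower one, which is still seated in its holder (z of cup_top in the frame of cup_next above 0.06 m and z of cup_next in the frame of holder below 0.009 m and horizontal distance between cup_next and holder below 0.005 m and angle between cup_next's own z axis and vertical below 0.08 rad), for 0.2 s.
At the end, for the whole second after the job is handed in: The upper cup stands upright (within 0.08 rad), flat on the floor of the tray (underside within 3 mm of it, axis inside the tray's walls) and at rest, released; the lower cup is seated in its holder: within 3 mm of its seated height, within 5 mm of the holder's axis and upright within 0.08 rad (z of cup_top in the frame of tray below 0.006 m and angle between each of cup_top, cup_next's own z axis and vertical below 0.08 rad and x of cup_top in the frame of tray between -0.045 and 0.045 m and y of cup_top in the frame of tray between -0.055 and 0.055 m and linear speed of cup_top below 0.02 m/s and z of cup_next in the frame of holder below 0.009 m and horizontal distance between cup_next and holder below 0.005 m); the robot touches nothing.
It fails at once if the lower cup is dragged up out of its seat by more than 12 mm (z of cup_next in the frame of holder above 0.018 m).
It fails at once if the upper cup is forced against the lower one with more than 35 N (wrenched against the tab) (contact force between cup_top and cup_next above 35 N).
It fails at once if the upper cup is dropped (falls faster than 0.6 m/s with no finger on it) (linear speed of cup_top above 0.6 m/s and contact force between the fingers and cup_top below 0.05 N).
It fails at once if a bystander (binding heel piece, tin, pliers, bolt or cork) is shifted more than 40 mm or the bolt is knocked over (distance of any of binding_heel, wax_tin, pliers_red, bolt_1, cork from where it was at the start of the episode above 0.04 m or angle between bolt_1's own z axis and vertical above 0.6 rad).
It also fails if it takes over 70 s, if anything falls off the work surface, if the arm or the gripper's body presses on something with over 40 N, if the wrist force passes 120 N, or if a joint passes its speed limit or range.

### The arm

A 7-joint arm with a two-finger parallel gripper is mounted at the origin on a cart in front of the work surface, level with it; the furniture and walls round the work are solid. World frame = base frame: x ahead of the robot, y to its left, z up, the work surface at z = 0. Lengths are in m, angles in rad, forces in N, time in s.
With the tool pointing down it reaches from about 0.4 to 0.9 m from the base axis. Payload 5.5 kg.
Tool frame: the origin (TCP) lies midway between the tips of the shut fingers; the grasp point (between the pads) lies 19 mm behind it (manip.grip_depth is the distance from the TCP to the grasp point, in m); z points along the fingers, y is the line along which they close (so a half turn about z gives the same grasp; the last joint's range is limited). The gripper opens to 92 mm and grips with 3 to 60 N. Pads are 19 mm wide; open, the fingers measure 130 mm over their backs; the gripper's body (75 mm by 190 mm) begins 47 mm behind the grasp point.
Start: joints at [-0.917, 0.501, -0.427, 1.55, 0.221, 1.138, -0.21], TCP at [0.248, 0.601, 0.227] pointing down, gripper open.
Joint ranges: [-2.88, 2.88], [-0.31, 2.03], [-1.54, 1.56], [0.2, 2.42], [-1.41, 4.55], [0.19, 2.02], [-2.57, 2.57]. Speed limits (rad/s): [2.57, 2.57, 3.14, 3.14, 3.14, 3.14, 3.14].

### API

Orientations are given as a unit quaternion [x, y, z, w].
In Python, from bench import manip, effector, viewer gives the robot as it stands. Calls block until the motion is done:
- manip.move_pose(position, orientation): joint-space move of the TCP to a pose.
- manip.servo_line(position, ori=None, vel=0.15): straight line of the TCP; ori=None keeps the orientation; vel is the mean speed in m/s.
- manip.movej(angles): joint-space move.
- effector.open_jaws() and effector.close(f_grip=None): open the fingers fully, or close them until they stop; f_grip is the grip in N (None keeps the last).
- manip.sleep(seconds).
- manip.solve_ik(position, orientation): joint angles nearest the present ones, or None.
- viewer.get_image(name): name is "scene" or "top" or "wrist"; returns the picture (480x640x3 uint8, red, green, blue); there is no depth.
- viewer.get_calibration(name): a dict with "vfov" (degrees; the focal length in pixels is half the picture's height over the tangent of half this angle, whatever the lens; pixels are square), "cx", "cy" (the principal point, pixels), "dist_coeffs" ([k1, k2, p1, p2, k3] as OpenCV has them; the pictures are not rectified), "eye" and "attitude" of the camera in the world. Camera axes: x right, y down, z forward; pixel columns grow to the right and rows downward; lengths in m; the calibration is good to about 2 mm. A picture is of the moment at which its call begins: read the wrist's pose just before it. get_calibration takes no time and is no camera call; for the wrist camera it gives the pose at the moment of the call.
A pose or a line that the arm cannot do raises manip.PlanningError and nothing moves.
- manip.hand_in(): hands the job in; it is judged then, once.
Readings, each from a call of its own:
- manip.current_clock(): time.
- manip.current_q(): joint angles.
- manip.current_joint_velocities(): joint speeds.
- manip.current_tau(): joint torques, N m.
- manip.current_tool_pos(): TCP position.
- manip.current_tcp_rot(): TCP orientation.
- manip.current_force(): force on the tool from outside, world axes, zero at the start.
- manip.current_wrist_torque(): the same for the moment, N m.
- manip.current_finger_gap(): finger opening in m.
- manip.current_gripper_force(): force on a finger pad.
Only numpy, scipy, OpenCV 4.12 (cv2) and the standard library are available. Lean on these libraries where they do the work, as an engineer would, in place of code of your own. Each camera call takes 0.05 s, during which the arm holds its last target. There are 200 camera calls.

## Working session

There is one attempt and no reset: what is moved stays moved. The work goes in short steps, each a Python script; the robot and the scene stay as the last script left them, time stands still between calls to the robot, and variables do not carry over. Pictures are saved under pics/ and viewed, at most 10 in all, crops included, and the job is handed in when it is done.

```bash
ls; mkdir -p pics
python3 - <<'E'
from bench import manip, effector, viewer
import cv2
for n in ("scene","top"):
    im=viewer.get_image(n); cv2.imwrite(f"pics/{n}0.png",im[:,:,::-1]); print(n,viewer.get_calibration(n))
print(viewer.get_calibration("wrist"),manip.current_tcp_rot(),manip.current_tool_pos(),manip.grip_depth,manip.current_clock())
E
```

```text
pics
scene {'vfov': 51.324094212474506, 'cx': 315.0305329956217, 'cy': 237.27716195898896, 'dist_coeffs': array([-0.13133453,  0.        ,  0.        ,  0.        ,  0.        ]), 'eye': array([-0.29259213, -0.51767358,  0.97587946]), 'attitude': array([ 0.80689016, -0.43419518,  0.19718149, -0.34860045])}
top {'vfov': 50.8547097991315, 'cx': 318.2607460072806, 'cy': 236.7691903897478, 'dist_coeffs': array([-0.02257945,  0.        ,  0.        ,  0.        ,  0.        ]), 'eye': array([0.38689291, 0.0137293 , 1.40223729]), 'attitude': array([ 0.70880535, -0.70396575,  0.03510977, -0.02818693])}
{'vfov': 70.22743877241399, 'cx': 322.4591682152792, 'cy': 241.37331999558776, 'dist_coeffs': array([-0.00417147,  0.        ,  0.        ,  0.        ,  0.        ]), 'eye': array([0.18293773, 0.62706881, 0.38480607]), 'attitude': array([0.82356452, 0.55222122, 0.07153136, 0.10805771])} [ 1.94126317e-01  9.80976146e-01 -8.58715058e-04 -1.89026498e-04] [0.24739417 0.60038955 0.2257798 ] 0.0188 0.1
```

View pics/scene0.png

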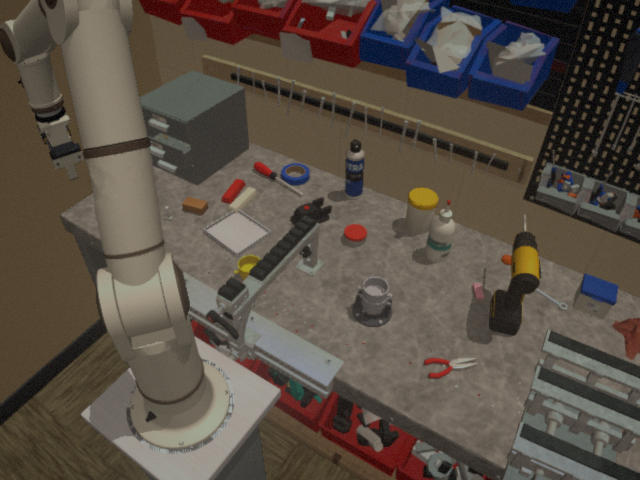

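View pics/top0.png

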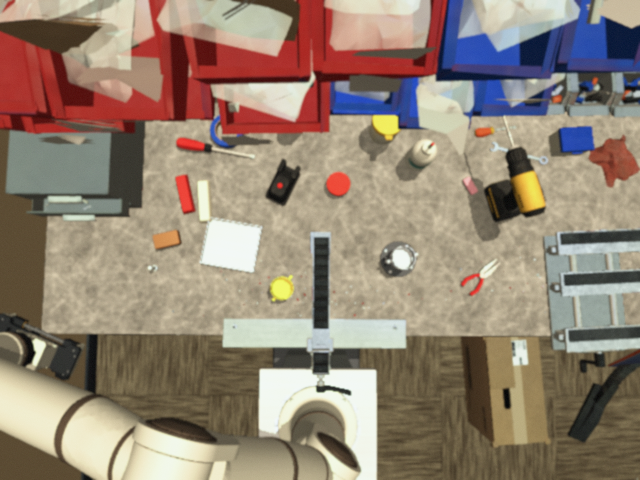

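Candidates: steel nest in the holder (scene 374,297; top 400,259); yellow cup, not meant (scene 250,266; top 282,289); yellow-lidded jar and white bottle (top 385,127 and 424,152). I choose the steel nest and check it in a close crop.

```bash
cat > h.py <<'E'
import numpy as np, cv2
from scipy.spatial.transform import Rotation as R
from bench import manip, effector, viewer
def cam(c):
    f=240/np.tan(np.radians(c["vfov"])/2)
    return np.array([[f,0,c["cx"]],[0,f,c["cy"]],[0,0,1]])
def ray(c,px,z):
    u=cv2.undistortPoints(np.array(px,float).reshape(-1,1,2),cam(c),c["dist_coeffs"])[:,0]
    d=R.from_quat(c["attitude"]).apply(np.c_[u,np.ones(len(u))])
    return c["eye"]+d*((z-c["eye"][2])/d[:,2])[:,None]
def proj(c,P):
    r=R.from_quat(c["attitude"]).inv()
    return cv2.projectPoints(r.apply(np.atleast_2d(P)-c["eye"]),np.zeros(3),np.zeros(3),cam(c),c["dist_coeffs"])[0][:,0]
def down(yaw):  # tool z down, tool y (closing) at world angle yaw
    y=np.array([np.cos(yaw),np.sin(yaw),0]); z=np.array([0,0,-1.]); 
    return R.from_matrix(np.c_[np.cross(y,z),y,z]).as_quat()
E
python3 - <<'E'
from h import *
ct=viewer.get_calibration("top");cs=viewer.get_calibration("scene")
print("nest rim top",ray(ct,[400,259],.094),"scene",ray(cs,[375,285],.094))
t=ray(ct,[(209,219),(263,224),(254,272),(201,265)],.014);print("tray",t,t.mean(0),np.linalg.norm(np.diff(t,axis=0),axis=1))
print("vice top cam",ray(ct,[(311,233),(330,233),(320,390)],.2))
a=cv2.imread("pics/top0.png")[224:296,352:448];b=cv2.imread("pics/scene0.png")[258:330,326:422]
cv2.imwrite("pics/crop.png",np.hstack([cv2.resize(x,None,fx=4,fy=4,interpolation=2) for x in(a,b)]))
E
```

```text
nest rim top [[ 0.44797171 -0.21142624  0.094     ]] scene [[ 0.45359012 -0.21808596  0.094     ]]
tray [[0.55873954 0.30315657 0.014     ]
 [0.54592041 0.15355999 0.014     ]
 [0.41331803 0.17609574 0.014     ]
 [0.43144633 0.32185489 0.014     ]] [0.48735608 0.2386668  0.014     ] [0.15014482 0.13450372 0.14688214]
vice top cam [[ 0.50380651  0.01972255  0.2       ]
 [ 0.50414218 -0.02574691  0.2       ]
 [ 0.13604852 -0.0040608   0.2       ]]
```

View pics/crop.png

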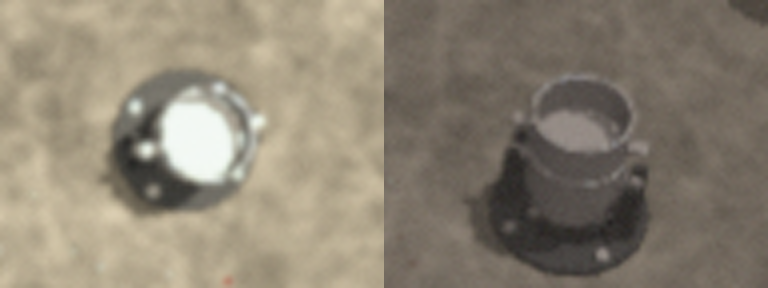

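The crop shows the two nested steel cups in the dark holder. The upper cup's ears are at about top (388,261) and (416,254), and the rim is centred near top (401,258).

Run:
```python
from h import *
ct=viewer.get_calibration("top");cs=viewer.get_calibration("scene")
e=ray(ct,[(388.5,261.5),(416.5,254.5)],.0745);e2=ray(cs,[(326+34,258+29.5),(326+63.5,258+37)],.0745)
for v in(e,e2): d=v[0]-v[1];print(v,v.mean(0),np.linalg.norm(d),np.arctan2(d[1],d[0]))
c=[.45,-.215]; d=e[0]-e[1]; ya=np.arctan2(d[1],d[0])
for k in(0,1):
    for s in np.arange(-2.5,2.6,.5):
        q=manip.solve_ik([*c,.07],down(ya-np.pi/2+k*np.pi+s)); print(k,s,None if q is None else np.round(q,2))
p=manip.current_tool_pos(); manip.servo_line([p[0],p[1],.38],vel=.3)
manip.move_pose([.45,-.215,.33],down(ya-np.pi/2))
print(manip.current_clock(),manip.current_tool_pos(),manip.current_q())
cw=viewer.get_calibration("wrist");im=viewer.get_image("wrist");cv2.imwrite("pics/w1.png",im[:,:,::-1]);np.save("w1.npy",cw)
print(cw["eye"],proj(cw,[.45,-.215,.094]))
```

```text
[[ 0.44209565 -0.1843532   0.0745    ]
 [ 0.46104916 -0.25856567  0.0745    ]] [ 0.45157241 -0.22145944  0.0745    ] 0.07659455475479661 1.8208464023016564
[[ 0.44285641 -0.18504847  0.0745    ]
 [ 0.46108982 -0.25546908  0.0745    ]] [ 0.45197311 -0.22025878  0.0745    ] 0.07274282957005043 1.8241538816602185
0 -2.5 [-0.16  0.52  0.68  2.07 -0.5   0.71 -1.41]
0 -2.0 [-0.23  0.55  0.78  2.07 -0.58  0.74 -0.84]
0 -1.5 [-0.18  0.53  0.71  2.07 -0.52  0.72 -0.39]
0 -1.0 [-0.13  0.51  0.64  2.07 -0.46  0.71  0.06]
0 -0.5 [-0.07  0.49  0.56  2.07 -0.4   0.69  0.51]
0 0.0 [ 0.08  0.45  0.38  2.07 -0.26  0.67  0.88]
0 0.5 [ 0.15  0.44  0.29  2.06 -0.2   0.66  1.32]
0 1.0 [ 0.27  0.43  0.14  2.06 -0.1   0.66  1.73]
0 1.5 [ 0.31  0.43  0.1   2.06 -0.07  0.66  2.2 ]
0 2.0 [ 1.23  0.72 -1.08  2.03  0.82  0.92  1.94]
0 2.5 [-0.55  0.99  1.35  2.08 -1.12  1.13 -2.17]
1 -2.5 [ 0.2   0.44  0.23  2.06 -0.16  0.66  1.43]
1 -2.0 [ 0.29  0.43  0.13  2.06 -0.09  0.66  1.86]
1 -1.5 [ 0.32  0.43  0.09  2.06 -0.06  0.66  2.34]
1 -1.0 [ 1.34  0.91 -1.3   2.03  1.03  1.1   1.94]
1 -0.5 [-0.55  0.99  1.35  2.08 -1.12  1.13 -2.03]
1 0.0 [-0.46  0.76  1.13  2.08 -0.9   0.91 -1.7 ]
1 0.5 [-0.32  0.61  0.91  2.08 -0.69  0.79 -1.38]
1 1.0 [-0.25  0.56  0.8   2.08 -0.59  0.75 -0.96]
1 1.5 [-0.2   0.53  0.73  2.07 -0.54  0.73 -0.51]
1 2.0 [-0.14  0.51  0.66  2.07 -0.48  0.71 -0.06]
1 2.5 [-0.09  0.49  0.59  2.07 -0.42  0.7   0.38]
3.7167 [ 0.45060395 -0.21405302  0.32993173] [-0.08772813  0.10854005  0.52148497  1.81533417 -0.05733888  1.23265197
  0.70227591]
[ 0.43277241 -0.14698419  0.48895967] [[322.39479376 212.55318491]]
```

View pics/w1.png

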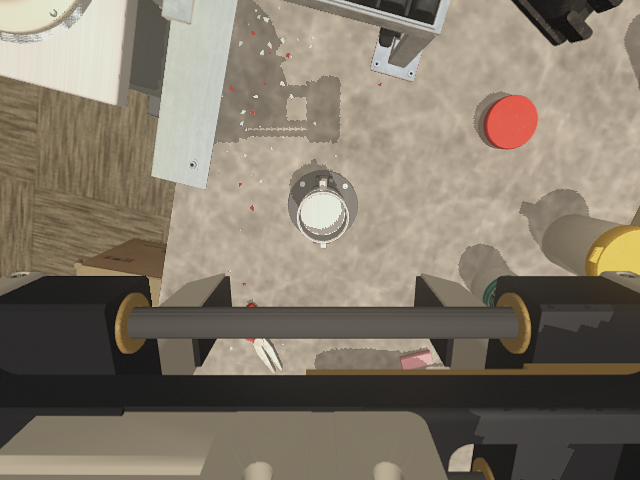

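The wrist view shows the nest centred at about (323,214), with the upper cup's ears on the image column at (323,182) and (323,244). The yaw is right and the jaws close across the cup's x. I'll go lower for a finer centre.

Run:
```python
from h import *
manip.servo_line([.452,-.2185,.19],vel=.25)
cw=viewer.get_calibration("wrist");im=viewer.get_image("wrist");np.save("w2.npy",cw);cv2.imwrite("pics/w2.png",im[:,:,::-1])
print(manip.current_tool_pos(),manip.current_clock())
th=np.linspace(0,2*np.pi,60);c=np.array([.452,-.2185])
im=im[:,:,::-1].copy()
cv2.polylines(im,[np.int32(proj(cw,np.c_[c[0]+.03*np.cos(th),c[1]+.03*np.sin(th),0*th+.094]))],1,(0,255,0),1)
u=proj(cw,[[*c,.094]])[0].astype(int);print(u)
x0,y0=u[0]-100,max(u[1]-100,0)
print(x0,y0);cv2.imwrite("pics/w2c.png",cv2.resize(im[y0:y0+190,x0:x0+200],None,fx=3,fy=3,interpolation=2))
```

```text
[ 0.45324178 -0.21902037  0.19148098] 4.525
[322 242]
222 142
```

View pics/w2c.png

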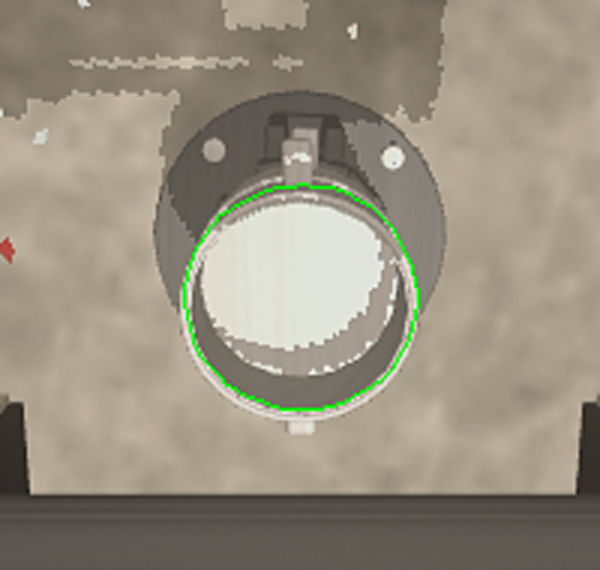

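The projected 60 mm circle at (0.452, -0.2185) matches the rim to about 0.5 mm. Now I'll descend and grip gently.

```bash
cat >> h.py <<'E'
def st(tag=""):
    print(tag,"t%.2f"%manip.current_clock(),"p",np.round(manip.current_tool_pos(),4),"F",np.round(manip.current_force(),2),"M",np.round(manip.current_wrist_torque(),3),"gap %.4f gf %.1f"%(manip.current_finger_gap(),manip.current_gripper_force()))
E
python3 - <<'E'
from h import *
manip.sleep(.2);st("hover")
manip.servo_line([.4517,-.2188,.068],vel=.12);manip.sleep(.2);st("down")
effector.close(5);manip.sleep(.2);st("grip5");print(np.round(manip.current_q(),3), manip.current_tcp_rot())
E
```

```text
hover t4.72 p [ 0.453  -0.2188  0.1914] F [-0.08 -0.1   0.19] M [-0.049  0.039 -0.002] gap 0.0920 gf 0.0
down t6.09 p [ 0.4522 -0.2189  0.0686] F [ 0.15 -0.48  0.07] M [-0.078  0.009  0.062] gap 0.0917 gf 0.0
grip5 t6.92 p [ 0.4517 -0.2188  0.068 ] F [ 0.76 -0.67  0.35] M [-0.069 -0.01  -0.047] gap 0.0582 gf 5.0
[ 0.046  0.468  0.427  2.06  -0.305  0.673  0.923] [6.13389912e-01 7.89780233e-01 1.57079789e-05 3.76815526e-06]
```

```bash
cat >> h.py <<'E'
import json
YA=1.8208464-np.pi/2; C=np.array([.4517,-.2188]); Z0=.068
def rd(n=4):
    a=[]
    for _ in range(n): a.append([*manip.current_force(),*manip.current_wrist_torque()]);manip.sleep(.01)
    return np.mean(a,0)
def go(s,h,w=.8,s0=0):  # twist s, rise h; w rad/s
    d=max(abs(s-s0),.02); P=np.array([*C,Z0+h]); L=np.linalg.norm(P-manip.current_tool_pos())
    manip.servo_line(P,down(YA+s),vel=max(L*w/d,1e-4))
E
python3 - <<'E'
from h import *
effector.close(25);manip.sleep(.1);st("grip25")
s=0
for t in [-.15,-.3,-.45,-.3,-.15,0,.15]:
    t0=manip.current_clock();go(t,0,.8,s);s=t;r=rd()
    print(t,"dt %.2f"%(manip.current_clock()-t0),np.round(r,2),np.round(manip.current_tool_pos()-[*C,Z0],4))
E
```

```text
grip25 t7.23 p [ 0.4517 -0.2188  0.068 ] F [ 0.01  0.31 -0.66] M [-0.047  0.03   0.034] gap 0.0581 gf 25.0
-0.15 dt 0.33 [ 0.39  0.26 -0.48 -0.09  0.05 -0.05] [-0.0001  0.0001 -0.    ]
-0.3 dt 0.33 [ 0.38  0.28 -1.1  -0.1  -0.    0.  ] [-0.      0.     -0.0001]
-0.45 dt 0.33 [ 0.2  -0.01 -0.55 -0.07  0.03  0.  ] [-0.      0.0001 -0.    ]
-0.3 dt 0.33 [ 0.28 -0.49 -1.4  -0.1   0.06  0.02] [-0.0002 -0.     -0.0001]
-0.15 dt 0.33 [-0.14  0.39 -1.59 -0.1   0.04  0.01] [-0.0001 -0.     -0.0001]
0 dt 0.33 [ 0.13  0.43 -1.34 -0.08  0.05 -0.03] [-0.0001  0.     -0.    ]
0.15 dt 0.33 [-0.09  0.41 -1.57 -0.07  0.02  0.  ] [-0.0001  0.     -0.0001]
```

Run:
```python
from h import *
s=.15;h=0
def step(ds,dh,w=.8):
    global s,h
    s0=s;s+=ds;h+=dh;go(s,h,w,s0);r=rd();print("s%.2f h%.1f"%(s,h*1e3),"F",np.round(r[:3],1),"Mz %.2f"%r[5]);return r
step(.1,0)
for i in range(10): 
    r=step(-.15,.0005)
step(-.08,.0003)
print("above 5.3")
for i in range(8):
    r=step(-.08,.0003)
    if abs(r[5])>.2 or r[2]<-4: break
json.dump([s,h],open("s.json","w"));st()
manip.sleep(0)
im=viewer.get_image("scene")[240:330,320:430,::-1];cv2.imwrite("pics/sc1.png",cv2.resize(im,None,fx=5,fy=5))
```

```text
s0.25 h0.0 F [-0.1 -0.1 -1.8] Mz -0.00
s0.10 h0.5 F [-0.5 -0.3 -0.6] Mz -0.03
s-0.05 h1.0 F [-0.2  0.1  0.2] Mz -0.02
s-0.20 h1.5 F [ 0.1  0.3 -0.2] Mz -0.01
s-0.35 h2.0 F [-0.4 -0.3  0.2] Mz -0.02
s-0.50 h2.5 F [0.2 0.  0.3] Mz -0.03
s-0.65 h3.0 F [0.6 0.8 0.9] Mz 0.00
s-0.80 h3.5 F [ 1.2  0.1 -0.7] Mz -0.07
s-0.95 h4.0 F [ 1.3  0.7 -1. ] Mz -0.05
s-1.10 h4.5 F [ 0.9  1.1 -1.1] Mz -0.08
s-1.25 h5.0 F [ 1.8  0.  -1.6] Mz -0.06
s-1.33 h5.3 F [ 1.2  0.4 -0.7] Mz -0.08
above 5.3
s-1.41 h5.6 F [ 1.4  0.2 -0.8] Mz -0.07
s-1.49 h5.9 F [ 0.8 -0.5 -0.1] Mz -0.05
s-1.57 h6.2 F [1.  0.1 0.8] Mz -0.05
s-1.65 h6.5 F [ 1.1 -0.1 -0.4] Mz -0.06
s-1.73 h6.8 F [ 2.2 -0.5  0.2] Mz -0.06
s-1.81 h7.1 F [ 2.2 -0.5  0.7] Mz -0.06
s-1.89 h7.4 F [ 1.9 -0.4  0.6] Mz -0.09
s-1.97 h7.7 F [ 1.9 -1.9 -0.9] Mz 0.00
 t15.89 p [ 0.4515 -0.2191  0.0756] F [ 1.66 -2.   -0.69] M [-0.52  -0.199  0.004] gap 0.0585 gf 25.0
```

Run:
```python
from h import *
s,h=json.load(open("s.json"))
def step(ds,dh,w=.8):
    global s,h
    s0=s;s+=ds;h+=dh;go(s,h,w,s0);r=rd();print("s%.2f h%.1f"%(s,h*1e3),"F",np.round(r[:3],1),"Mz %.2f"%r[5]);return r
for i in range(30):
    r=step(.08,.0002 if i>1 and h<.0092 else 0)
    if abs(r[5])>.22 or r[2]<-4: break
json.dump([s,h],open("s.json","w"));st();print(np.round(manip.current_q(),2))
```

```text
s-1.89 h7.7 F [ 0.9 -0.6 -0.5] Mz 0.01
s-1.81 h7.7 F [ 1.2 -0.6 -1.9] Mz -0.01
s-1.73 h7.9 F [ 0.8  0.1 -0.4] Mz 0.01
s-1.65 h8.1 F [ 1.2  0.1 -0.6] Mz 0.03
s-1.57 h8.3 F [ 1.2  0.4 -0.1] Mz 0.02
s-1.49 h8.5 F [ 1.1  0.5 -0.6] Mz 0.03
s-1.41 h8.7 F [ 0.7  0.5 -1.6] Mz 0.05
s-1.33 h8.9 F [ 0.5 -0.6 -0.3] Mz 0.05
s-1.25 h9.1 F [ 0.8  0.1 -1.3] Mz -0.01
s-1.17 h9.3 F [ 0.3  0.2 -1.5] Mz 0.05
s-1.09 h9.3 F [-0.3 -0.4 -1.2] Mz -0.01
s-1.01 h9.3 F [ 0.6  0.2 -1.6] Mz 0.02
s-0.93 h9.3 F [ 0.7 -0.1 -0.3] Mz 0.04
s-0.85 h9.3 F [ 1.   0.6 -0.8] Mz -0.02
s-0.77 h9.3 F [ 1.1  0.4 -0.7] Mz 0.01
s-0.69 h9.3 F [ 0.6  0.2 -0.8] Mz -0.01
s-0.61 h9.3 F [ 0.5  0.6 -0.7] Mz 0.02
s-0.53 h9.3 F [ 0.   0.4 -0.4] Mz 0.02
s-0.45 h9.3 F [ 0.1 -0.4 -0.8] Mz 0.01
s-0.37 h9.3 F [ 0.7  0.1 -1.1] Mz 0.01
s-0.29 h9.3 F [ 0.1  0.3 -2. ] Mz 0.00
s-0.21 h9.3 F [ 0.1 -0.2 -1.9] Mz 0.02
s-0.13 h9.3 F [-1.6 -0.3 -1.2] Mz -0.01
s-0.05 h9.3 F [-1.7  0.  -2.7] Mz -0.03
s0.03 h9.3 F [ 0.3  0.2 -3.1] Mz 0.03
s0.11 h9.3 F [-0.1 -0.6 -2.1] Mz 0.02
s0.19 h9.3 F [-0.8 -0.8 -0.9] Mz 0.03
s0.27 h9.3 F [-0.5 -0.3 -1.7] Mz 0.02
s0.35 h9.3 F [-0.5 -0.2 -2.1] Mz 0.02
s0.43 h9.3 F [-0.5 -0.  -2.2] Mz -0.02
 t24.44 p [ 0.4516 -0.2187  0.0772] F [-0.62  0.63 -2.81] M [-0.099  0.087 -0.   ] gap 0.0580 gf 25.0
[ 0.12  0.44  0.34  2.05 -0.22  0.68  1.28]
```

No bind over 2.4 rad, so I'm checking whether the cups really separated or the grip slips.

Run:
```python
from h import *
a=viewer.get_image("scene")[:,:,::-1];w=viewer.get_image("wrist")[:,:,::-1]
cv2.imwrite("pics/sc2.png",a)
A=cv2.resize(a[245:335,325:425],(444,400),interpolation=2); B=cv2.resize(w[200:400,230:410],(350,390))
B=cv2.copyMakeBorder(B,0,10,0,0,0); cv2.imwrite("pics/c2.png",np.hstack([A,B]))
```

```text
(no output)
```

View pics/c2.png

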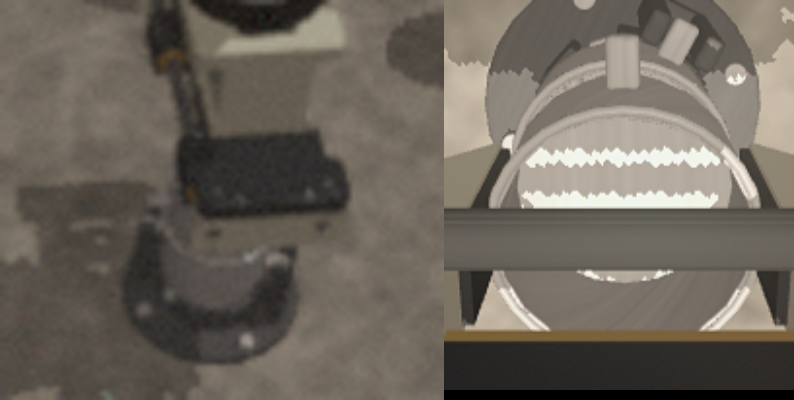

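The left half shows the fingers hiding the cup. In the right half the upper ear (622,60) still lines up with the fingers, so the grip isn't slipping. The lower ear (680,40) sits in its slot, but its height is unclear, so I'll overlay the seated and dragged positions.

Run:
```python
from h import *
cw=viewer.get_calibration("wrist");w=viewer.get_image("wrist")[:,:,::-1]
k=4;x0,y0,x1,y1=230,190,410,310
big=cv2.resize(w[y0:y1,x0:x1],None,fx=k,fy=k,interpolation=2)
def dr(P,col,closed=False):
    u=(proj(cw,P)-[x0,y0]+.5)*k;cv2.polylines(big,[np.int32(u)],closed,col,1)
th=np.linspace(0,2*np.pi,80)
cir=lambda r,z:np.c_[C[0]+r*np.cos(th),C[1]+r*np.sin(th),0*th+z]
for dz,col in((0,(0,255,0)),(.009,(0,0,255))): dr(cir(.03,.064+dz),col)
dr(cir(.03,.1033),(255,0,0)); dr(cir(.05,.006),(255,255,0))
e=1.8208+np.array([0]) # nominal start ear direction, unused for lower
cv2.imwrite("pics/ov.png",big)
```

```text
(no output)
```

View pics/ov.png

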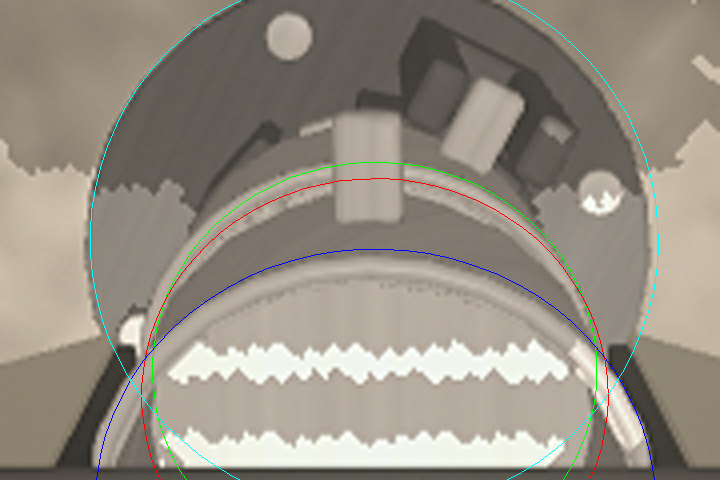

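Run:
```python
from h import *
from scipy.optimize import least_squares
cw=viewer.get_calibration("wrist")
px=lambda a:np.array(a)/4-.5+[230,190]
base=[(92,230),(652,230),(120,110)]      # plate rim
def fit(obs,r,z):
    P=ray(cw,px(obs),z);return np.round(np.hypot(*(P[:,:2]-C).T)*1e3,1),np.round(P,4).tolist()
print("plate r@6",fit(base,.05,.006))
for dz in(0,.003,.006,.009,.012):
    print(dz,"ear end r",fit([(485,80),(524,100)],0,.047+dz)[0],"lower rim r",fit([(372,163),(260,187),(480,187),(170,300)],0,.064+dz)[0],"upper rim r",fit([(372,257),(470,280),(280,276)],0,.0945+dz)[0])
```

```text
plate r@6 (array([49.7, 48.9, 50.6]), [[0.4104, -0.2464, 0.006], [0.4868, -0.1847, 0.006], [0.4016, -0.2261, 0.006]])
0 ear end r [40.9 40.9] lower rim r [29.9 30.6 30.  29.4] upper rim r [26.5 26.  26.4]
0.003 ear end r [41.3 41.2] lower rim r [30.6 31.1 30.6 29.4] upper rim r [27.4 26.8 27.2]
0.006 ear end r [41.7 41.5] lower rim r [31.3 31.7 31.1 29.4] upper rim r [28.3 27.6 28.1]
0.009 ear end r [42.1 41.8] lower rim r [32.  32.2 31.7 29.5] upper rim r [29.2 28.5 28.9]
0.012 ear end r [42.4 42.1] lower rim r [32.7 32.8 32.3 29.6] upper rim r [30.1 29.3 29.7]
```

The overlay shows the lower rim at its seated height and the upper rim about 9–12 mm up, so the cups really are separating. At s≈0 the vertical load rose to -3.1 N and fell back, which fits the tab camming under a dimple. Lateral force also built up near s≈-2 (one pitch is 2.09). The free window is therefore centred near s≈-1.05, and I'll swing inside it while checking torque.

Run:
```python
from h import *
s,h=json.load(open("s.json"))
def step(ds,dh,w=.9):
    global s,h
    s0=s;s+=ds;h+=dh;go(s,h,w,s0);r=rd(3);print("s%.2f h%.1f"%(s,h*1e3),"F",np.round(r[:3],1),"Mz %.2f"%r[5]);return r
step(-.11,0)
for _ in range(4): step(-.14,-.0006)
lo,hi=-1.55,-.55; d=-1; skip=0
while s>-.5: step(-.14,0)
for i in range(60):
    if s+d*.125<lo or s+d*.125>hi: d=-d; skip=1
    r=step(d*.125,0 if skip else .00048); skip=max(0,skip-1)
    if abs(r[5])>.3 or r[2]<-5:
        print("BIND"); step(-d*.12,0); 
        if d<0: lo=s
        else: hi=s
        d=-d
        if hi-lo<.5: break
    if h>.012: break
json.dump([s,h],open("s.json","w"));st()
```

```text
s0.32 h9.3 F [ 0.2 -0.1 -1.7] Mz -0.00
s0.18 h8.7 F [ 0.3  0.2 -1. ] Mz -0.00
s0.04 h8.1 F [ 0.7  0.2 -0.9] Mz -0.00
s-0.10 h7.5 F [ 0.2 -0.2 -0.9] Mz -0.00
s-0.24 h6.9 F [ 0.2  0.  -1. ] Mz -0.04
s-0.38 h6.9 F [ 0.1 -0.  -0.2] Mz -0.03
s-0.52 h6.9 F [ 0.2 -0.  -0. ] Mz -0.01
s-0.65 h7.4 F [ 0.6 -0.1 -0.1] Mz -0.05
s-0.77 h7.9 F [0.  0.6 0.5] Mz -0.07
s-0.90 h8.3 F [1.4 0.8 0.3] Mz -0.04
s-1.02 h8.8 F [ 1.4  1.4 -0.1] Mz -0.11
s-1.15 h9.3 F [ 1.6  1.1 -1.7] Mz -0.07
s-1.27 h9.8 F [ 0.5  0.7 -1.8] Mz -0.10
s-1.40 h10.3 F [ 1.5  0.8 -2.1] Mz -0.09
s-1.52 h10.7 F [ 1.6  0.  -1.1] Mz -0.09
s-1.40 h10.7 F [ 0.7 -0.1 -1.7] Mz 0.02
s-1.27 h11.2 F [ 0.5  0.1 -1.4] Mz 0.08
s-1.15 h11.7 F [ 0.8  0.4 -1.1] Mz -0.01
s-1.02 h12.2 F [ 1.   0.  -0.7] Mz 0.00
 t30.47 p [ 0.4516 -0.2191  0.0802] F [ 0.68 -0.62 -0.69] M [-0.148  0.033  0.011] gap 0.0583 gf 25.0
```

```bash
cat > lift.py <<'E'
from h import *
import sys
s,h=json.load(open("s.json"))
def step(ds,dh,w=1.0):
    global s,h
    s0=s;s+=ds;h+=dh;go(s,h,w,s0);r=rd(3);print("s%.2f h%.1f"%(s,h*1e3),"F",np.round(r[:3],1),"Mz %.2f"%r[5]);return r
d,lo,hi,top=map(float,sys.argv[1:5]); skip=0
for i in range(60):
    if s+d*.12<lo or s+d*.12>hi: d=-d; skip=1
    r=step(d*.12,0 if skip else .00046); skip=max(0,skip-1)
    if abs(r[5])>.25 or r[2]<-5:
        print("BIND"); step(-d*.15,0); 
        if d<0: lo=s
        else: hi=s
        d=-d
        if hi-lo<.4: break
    if h>top: break
json.dump([s,h],open("s.json","w"));st(f"d{d} lo{lo} hi{hi}")
E
python3 lift.py 1 -1.6 -.45 .016
```

```text
s-0.90 h12.6 F [ 0.2  0.3 -0.7] Mz 0.02
s-0.78 h13.1 F [-0.3 -0.3 -0.9] Mz 0.04
s-0.66 h13.6 F [ 0.6  0.7 -1.9] Mz -0.02
s-0.54 h14.0 F [ 0.9 -0.6 -0.3] Mz 0.02
s-0.66 h14.0 F [0.5 0.5 1.2] Mz -0.05
s-0.78 h14.5 F [0.1 0.2 0.5] Mz -0.03
s-0.90 h14.9 F [0.7 1.  0.4] Mz -0.08
s-1.02 h15.4 F [ 1.   1.1 -0.8] Mz -0.09
s-1.14 h15.9 F [ 1.2  1.1 -1.7] Mz -0.07
s-1.26 h16.3 F [ 1.1  1.  -1.4] Mz -0.06
d-1.0 lo-1.6 hi-0.45 t33.42 p [ 0.4517 -0.2186  0.0842] F [ 0.83  0.81 -1.07] M [ 0.243 -0.149 -0.005] gap 0.0585 gf 25.0
```

```bash
cat > ov.py <<'E'
from h import *
import sys
s,h=json.load(open("s.json"))
cw=viewer.get_calibration("wrist");w=viewer.get_image("wrist")[:,:,::-1]
k=4;x0,y0,x1,y1=230,170,410,310
big=cv2.resize(w[y0:y1,x0:x1],None,fx=k,fy=k,interpolation=2)
th=np.linspace(0,2*np.pi,80)
for r,z,col in((.03,.064,(0,255,0)),(.03,.064+.01,(0,0,255)),(.03,.094+h,(255,0,0)),(.05,.006,(255,255,0))):
    u=(proj(cw,np.c_[C[0]+r*np.cos(th),C[1]+r*np.sin(th),0*th+z])-[x0,y0]+.5)*k;cv2.polylines(big,[np.int32(u)],1,col,1)
cv2.imwrite(f"pics/{sys.argv[1]}.png",big)
E
python3 ov.py ov2
```

```text
(no output)
```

View pics/ov2.png

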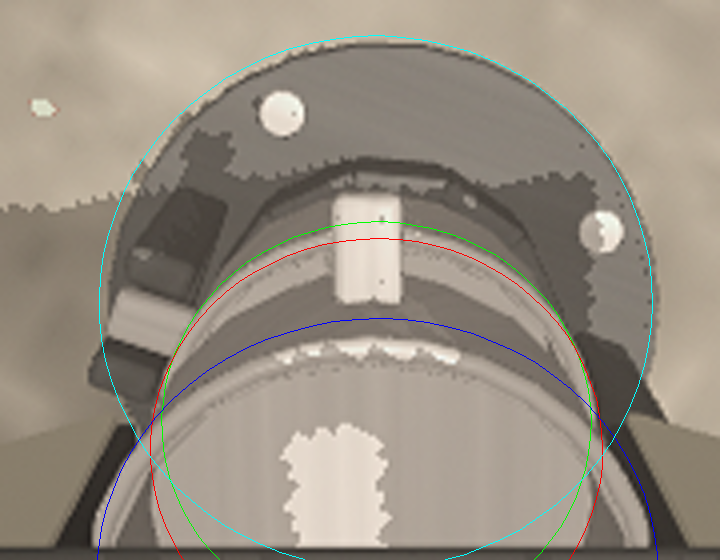

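With the overlay's 7 px bias (seen on the plate edge) allowed for, the lower rim apex at (372,228) matches the seated height. I'll continue.

```bash
python3 lift.py -1 -1.6 -.45 .0235
```

```text
s-1.38 h16.8 F [ 0.6  0.3 -1. ] Mz -0.10
s-1.50 h17.2 F [ 2.3  0.  -1.2] Mz -0.10
s-1.38 h17.2 F [ 0.7 -0.3 -1.6] Mz 0.04
s-1.26 h17.7 F [ 1.3  0.6 -2. ] Mz 0.05
s-1.14 h18.2 F [ 0.1  0.  -0.5] Mz 0.06
s-1.02 h18.6 F [ 1.1  0.4 -1.6] Mz 0.05
s-0.90 h19.1 F [0.8 0.3 0.3] Mz 0.05
s-0.78 h19.5 F [ 0.6 -0.   0.9] Mz 0.02
s-0.66 h20.0 F [ 0.5 -0.1 -0.2] Mz 0.01
s-0.54 h20.5 F [ 0.5 -0.5 -0.9] Mz 0.02
s-0.66 h20.5 F [ 0.3 -0.  -0.9] Mz -0.01
s-0.78 h20.9 F [ 0.1  0.8 -1.1] Mz 0.00
s-0.90 h21.4 F [ 0.1 -0.2 -1.1] Mz 0.00
s-1.02 h21.8 F [-0.4  0.1 -1.3] Mz -0.00
s-1.14 h22.3 F [ 0.2  0.2 -1.5] Mz -0.00
s-1.26 h22.8 F [-0.4 -0.1 -1.1] Mz 0.01
s-1.38 h23.2 F [-0.2 -0.  -1.3] Mz -0.00
s-1.50 h23.7 F [-0.2 -0.  -1.5] Mz -0.01
d-1.0 lo-1.6 hi-0.45 t38.73 p [ 0.4517 -0.2188  0.0916] F [ 0.5  -0.02 -1.9 ] M [0.001 0.124 0.015] gap 0.0584 gf 25.0
```

Run:
```python
from h import *
manip.servo_line([*C,Z0+.034],vel=.03);st("out")
manip.servo_line([*C,.33],vel=.2);manip.sleep(.25);st("up")
T=[.487,.239]
for s in np.arange(-1.5,1.6,.5):
    q=manip.solve_ik([*T,.037],down(YA+s));print(s,None if q is None else np.round(q,2))
try: manip.servo_line([*T,.33],vel=.2)
except manip.PlanningError as e: print(e); manip.move_pose([*T,.33],down(YA-1.))
st("over tray");print(np.round(manip.current_q(),2))
ct=viewer.get_calibration("top");im=viewer.get_image("scene")[:,:,::-1];w=viewer.get_image("wrist")[:,:,::-1]
np.save("w3.npy",viewer.get_calibration("wrist"))
cv2.imwrite("pics/p1.png",np.hstack([cv2.resize(w,(480,360)),cv2.resize(im[220:340,315:435],(310,360))]))
```

```text
out t39.23 p [ 0.4519 -0.2188  0.1023] F [-0.23 -1.22 -0.27] M [-0.029  0.168  0.011] gap 0.0579 gf 25.0
up t40.77 p [ 0.4513 -0.2188  0.3294] F [ 0.34  0.21 -2.05] M [-0.033  0.191  0.046] gap 0.0581 gf 25.0
-1.5 [-1.22  0.8   0.97  1.98 -0.89  0.86 -1.  ]
-1.0 [-1.2   0.77  0.92  1.98 -0.84  0.83 -0.54]
-0.5 [-1.12  0.7   0.81  1.98 -0.73  0.77 -0.13]
0.0 [-1.12  0.7   0.8   1.98 -0.73  0.77  0.37]
0.5 [-1.14  0.72  0.84  1.98 -0.77  0.79  0.9 ]
1.0 [-0.93  0.61  0.53  1.97 -0.48  0.69  1.16]
1.5 [-0.82  0.58  0.4   1.97 -0.35  0.66  1.55]
over tray t43.21 p [0.4872 0.2381 0.3301] F [-0.41 -0.53 -1.3 ] M [-0.084  0.145 -0.037] gap 0.0582 gf 25.0
[-1.16  0.23  0.79  1.72 -0.17  1.25 -1.59]
```

View pics/p1.png

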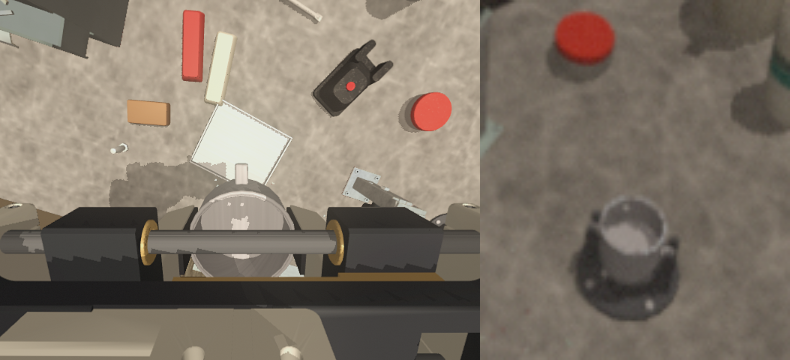

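The upper cup is in the grip and the lower cup is alone and seated in its holder (634,240). The tray lies below, so I'll set the cup down with contact detection.

Run:
```python
from h import *
T=[.487,.239]
manip.servo_line([*T,.08],vel=.2);manip.servo_line([*T,.042],vel=.08);manip.sleep(.15)
b=rd(8)[2];z=.042
while z>.030:
    z-=.0007;manip.servo_line([*T,z],vel=.02);f=rd(4)[2]
    if f-b>2.5: break
st("touch z%.4f b%.2f f%.2f"%(z,b,f))
effector.open_jaws();manip.sleep(.2);st("open")
manip.servo_line([*T,.12],vel=.1);manip.servo_line([*T,.30],vel=.25);manip.sleep(.2);st("clear")
cw=viewer.get_calibration("wrist");w=viewer.get_image("wrist")[:,:,::-1];im=viewer.get_image("scene")[:,:,::-1];
cv2.imwrite("pics/p2.png",np.hstack([cv2.resize(w,(480,360)),cv2.resize(im[180:300,180:285],(315,360))]))
```

```text
touch z0.0343 b-1.06 f1.49 t48.67 p [0.4871 0.239  0.0345] F [-0.15 -0.94  1.89] M [-0.078  0.236 -0.006] gap 0.0579 gf 25.0
open t49.61 p [0.487  0.239  0.0343] F [-0.02 -0.46 -0.35] M [-0.074  0.156 -0.005] gap 0.0921 gf 0.0
clear t51.68 p [0.4862 0.2386 0.2983] F [-0.07 -0.03 -0.21] M [-0.012  0.144 -0.01 ] gap 0.0919 gf 0.0
```

View pics/p2.png

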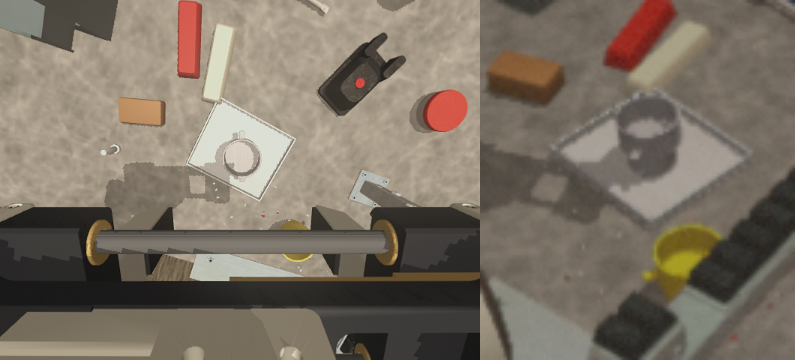

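The cup stands upright at the tray's centre (241,158), released, and the other things haven't moved. I'm handing in.

```bash
python3 -c "
from bench import manip
print(manip.hand_in())"
```

```text
the job is handed in; nothing more can be done
None
```

The upper cup was twisted off and now stands upright and released in the tray, the lower cup looks seated in its holder, and the job was handed in at about 52 s; no verdict came back.

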